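# Make up a carver's sharpening kit and present the honing plate

### The arm

A 6-joint arm with a two-finger parallel gripper is mounted at the origin on the work surface. World frame = base frame: x ahead of the robot, y to its left, z up, the work surface at z = 0. Lengths are in mm, angles in rad, forces in N, time in s.
With the tool pointing down it reaches from about 300 to 775 mm from the base axis. Payload 14.6 kg.
Tool frame: the origin (TCP) lies on the centre line of the jaws, within the pads' length; the fingertips stand 19 mm ahead of it and the grasp point (between the pads) is the TCP (bot.tip_reach is the distance from the TCP to the fingertips, in mm); z points along the fingers, y is the line along which they close (so a half turn about z gives the same grasp; the last joint's range is limited). The gripper opens to 85 mm and grips with 20 to 120 N. Pads are 22 mm wide; open, the fingers measure 114 mm over their backs; the gripper's body (76 mm by 85 mm) begins 54 mm behind the grasp point. The pads swing forward as they close: fully open they stand 13 mm farther back than shut.
Start: joints at [-1.263, 0.3, 1.521, -0, 1.321, -0.067], TCP at [201.34, -511.812, 226.981] pointing down, gripper open.
Joint ranges: [-3.03, 3.03], [-0.79, 2.21], [0.23, 2.52], [-1.04, 4.18], [0, 3.07], [-2.55, 2.55]. Speed limits (rad/s): [2.22, 2.22, 2.57, 3.14, 3.14, 3.14].

### API

Orientations are given as a unit quaternion [w, x, y, z].
In Python, from rig import bot gives the robot as it stands. Calls block until the motion is done:
- bot.move_to(position, orientation): joint-space move of the TCP to a pose.
- bot.servo_line(position, attitude=None, speed=150, until_force=None): straight line of the TCP; attitude=None keeps the orientation; speed is the mean speed in mm/s. With until_force (N) it stops when the force on the tool has changed by that much, and returns True; else False.
- bot.move_joints(angles): joint-space move.
- bot.move_gripper(opening, grip_force=None): finger opening in mm; grip_force is the grip in N (None keeps the last); returns when the fingers have stopped.
- bot.dwell(seconds).
- bot.ik(position, orientation): joint angles nearest the present ones, or None.
- bot.read_state(): the state.
- bot.read_camera(name): name is "scene" or "top" or "wrist"; returns a dict with "image" (400x640x3 uint8, blue, green, red), "depth" (400x640 float32, mm along the optical axis (not along the pixel's ray), 0 where there is no reading), "fovy" (degrees; the focal length in pixels is half the picture's height over the tangent of half this angle, whatever the lens; pixels are square), "cx", "cy" (the principal point, pixels), "k1" (the pictures are not rectified: a ray, as slopes to the right and down, at radius r is drawn at 1 + k1 r^2 times it, then the intrinsics apply), "eye" and "attitude" of the camera in the world; the wrist camera has in their place "mount" (4x4, takes a point from camera to tool coordinates, whose origin is the TCP and whose axes are the flange's). Camera axes: x right, y down, z forward; pixel columns grow to the right and rows downward; lengths in mm; the calibration is good to about 2 mm. A picture is of the moment at which its call begins: read the wrist's pose just before it.
A pose or a line that the arm cannot do raises bot.MotionError and nothing moves.
- bot.finish_job(): hands the job in; it is judged then, once.
The state is a dict: "clock": time; "joint_positions": joint angles; "qvel": joint speeds; "effort": joint torques, N m; "ee_pos": TCP position; "tool_rot": TCP orientation; "ft_force": force on the tool from outside, world axes, zero at the start; "moment": the same for the moment, N m; "grip_width": finger opening in mm; "grip_force": force on a finger pad.
Only numpy, scipy, OpenCV 4.12 (cv2) and the standard library are available. Lean on these libraries where they do the work, as an engineer would, in place of code of your own. Each camera call takes 0.05 s, during which the arm holds its last target. There are 200 camera calls.

### The job

Make up the carver's sharpening kit: gently lay exactly two of the three grey round stones flat in the wooden tray, without dropping them in, then swing the blue flap of the pale plate box right up so that it stands open by itself. Then draw the steel honing plate with the orange top grip up out of the box and finish still holding it in the gripper, upright over the middle of the tray and well clear above the stones; do not let go. The flap stays open, and the spare grey stone, the red stones and the other things on the bench are left where they are.

Things in the scene. Friction and masses are not known exactly. Their poses are not given: they have to be found in the camera images.
- grey_a: Dark grey round sharpening stone, 48 mm across, 26 mm high, about 90 g, lying flat on the bench at the start; origin at the centre of its underside, z up. The three grey stones are alike; any two will do.
- grey_b: Dark grey round sharpening stone, 48 mm across, 26 mm high, about 90 g, lying flat on the bench at the start; origin at the centre of its underside, z up. The three grey stones are alike; any two will do.
- grey_c: Dark grey round sharpening stone, 48 mm across, 26 mm high, about 90 g, lying flat on the bench at the start; origin at the centre of its underside, z up. The three grey stones are alike; any two will do.
- red_a: Brick-red round sharpening stone, 48 mm across, 26 mm high, about 90 g, lying flat on the bench at the start; origin at the centre of its underside, z up. To be left alone.
- red_b: Brick-red round sharpening stone, 48 mm across, 26 mm high, about 90 g, lying flat on the bench at the start; origin at the centre of its underside, z up. To be left alone.
- tray: Open brown wooden tray fixed to the bench, 140 mm (its x) by 210 mm (its y), 30 mm high, walls 6 mm, floor 6 mm thick; origin at the centre of its underside, z up.
- plate_box: Open-topped pale sheet-metal box fixed to the bench, 140 mm (its x) by 160 mm (its y), 110 mm high, walls and floor 6 mm, covered by the blue flap; origin at the centre of its underside, z up. The flap's hinge runs along its y at the top of its +x side; the flap's steel bar juts out beyond its -x side. Inside, at the middle, two black guides 55 mm high hold the ends of the plate, leaving the space beside the plate's grip free to within 58 mm on either side along x.
- flap (a joint): Angle of the blue flap (rad): 0 shut (level), 1.57 upright, 1.9 its stop, leaning back. It may start slightly ajar, up to 0.15. The hinge is stiff with friction (0.3 N m, 2 to 3 N at the bar): the flap stays wherever it is left. The flap is 6 mm thick; standing open, its bar is 300 mm above the bench, so pass over it.
- flap_hinge (a point): Point on the flap's hinge line at its middle, at the top of the box's +x side (70 mm from the box's origin along its x, 110 mm up). It does not move; at flap angle 0 its axes are those of the box, and it turns with the flap.
- flap_bar (a point): Middle of the steel bar by which the flap is lifted: a round bar of 10 mm diameter, 74 mm clear length between its two arms, parallel to the hinge and 190 mm from it, 45 mm clear of the flap's free edge (so there is open space all round it), in the flap's plane 4 mm above the hinge line when shut. It can be pinched from above with the fingers on either side of it across the hinge direction, and turns between the fingers as the flap swings.
- plate: Steel honing plate standing upright in the guides under the flap, hidden at the start: 10 mm thick (its x), 100 mm wide (its y), 92 mm high in all, about 250 g. Its top 22 mm is an orange grip 12 mm thick and 60 mm wide (its y), centred. Origin at the centre of its lower edge, z up; its axes match the box's at the start. Its top lies 12 mm below the box's rim; it lifts straight up out of the guides with 2 mm play.
- mallet: Wooden mallet lying on the bench, head 110 mm long, handle 200 mm. To be left alone.
- gouge: Carving gouge with wooden handle and steel blade, 230 mm long, lying on the bench. To be left alone.
- oil: Amber bottle of honing oil, 52 mm across, 130 mm high. To be left alone.
- wax: Green glass jar with brass lid, 68 mm across, 60 mm high. To be left alone.
- brush: Bench brush lying on the bench. To be left alone.
Things that resemble listed ones, but are neither listed nor needed, are in the scene too. What is shaped like the grey_a but pink or purple is not meant. What is shaped like the grey_c but green is not meant.

How it is judged (in metres and radians):
On the way, in this order (a step that is already met when the one before it is completed fails the run):
1. exactly two grey stones lie flat and released in the tray, the third grey stone still in its place ((((x of grey_a in the frame of tray between -0.064 and 0.064 m and y of grey_a in the frame of tray between -0.099 and 0.099 m and z of grey_a in the frame of tray below 0.012 m and angle between grey_a's own z axis and vertical below 0.15 rad and linear speed of grey_a below 0.03 m/s and contact force between grey_a and the fingers below 0.1 N) and (x of grey_b in the frame of tray between -0.064 and 0.064 m and y of grey_b in the frame of tray between -0.099 and 0.099 m and z of grey_b in the frame of tray below 0.012 m and angle between grey_b's own z axis and vertical below 0.15 rad and linear speed of grey_b below 0.03 m/s and contact force between grey_b and the fingers below 0.1 N) and distance of grey_c from where it was at the start of the episode below 0.03 m) or ((x of grey_a in the frame of tray between -0.064 and 0.064 m and y of grey_a in the frame of tray between -0.099 and 0.099 m and z of grey_a in the frame of tray below 0.012 m and angle between grey_a's own z axis and vertical below 0.15 rad and linear speed of grey_a below 0.03 m/s and contact force between grey_a and the fingers below 0.1 N) and (x of grey_c in the frame of tray between -0.064 and 0.064 m and y of grey_c in the frame of tray between -0.099 and 0.099 m and z of grey_c in the frame of tray below 0.012 m and angle between grey_c's own z axis and vertical below 0.15 rad and linear speed of grey_c below 0.03 m/s and contact force between grey_c and the fingers below 0.1 N) and distance of grey_b from where it was at the start of the episode below 0.03 m) or ((x of grey_b in the frame of tray between -0.064 and 0.064 m and y of grey_b in the frame of tray between -0.099 and 0.099 m and z of grey_b in the frame of tray below 0.012 m and angle between grey_b's own z axis and vertical below 0.15 rad and linear speed of grey_b below 0.03 m/s and contact force between grey_b and the fingers below 0.1 N) and (x of grey_c in the frame of tray between -0.064 and 0.064 m and y of grey_c in the frame of tray between -0.099 and 0.099 m and z of grey_c in the frame of tray below 0.012 m and angle between grey_c's own z axis and vertical below 0.15 rad and linear speed of grey_c below 0.03 m/s and contact force between grey_c and the fingers below 0.1 N) and distance of grey_a from where it was at the start of the episode below 0.03 m))), for 0.2 s.
2. the flap stands open by itself (beyond 75 degrees), let go (value of joint flap above 1.3 rad and contact force between flap and the fingers below 0.1 N), for 0.2 s.
3. the plate is drawn fully out of the box, in the gripper (z of plate in the frame of plate_box above 0.112 m and contact force between plate and the fingers above 1 N and contact force between plate and plate_box below 0.1 N and contact force between plate and tray below 0.1 N), for 0.1 s.
At the end, for the whole second after the job is handed in: Two grey stones flat and free in the tray, the third and the red ones within 30 mm of their start, other things within 40 mm; flap beyond 75 degrees; plate held still, upright within 15 degrees, foot over 70 mm up, within 50 mm of the tray's middle, touching neither box, tray nor stones (all of step 2 and (((x of grey_a in the frame of tray between -0.064 and 0.064 m and y of grey_a in the frame of tray between -0.099 and 0.099 m and z of grey_a in the frame of tray below 0.012 m and angle between grey_a's own z axis and vertical below 0.15 rad and linear speed of grey_a below 0.03 m/s and contact force between grey_a and the fingers below 0.1 N) and (x of grey_b in the frame of tray between -0.064 and 0.064 m and y of grey_b in the frame of tray between -0.099 and 0.099 m and z of grey_b in the frame of tray below 0.012 m and angle between grey_b's own z axis and vertical below 0.15 rad and linear speed of grey_b below 0.03 m/s and contact force between grey_b and the fingers below 0.1 N) and distance of grey_c from where it was at the start of the episode below 0.03 m) or ((x of grey_a in the frame of tray between -0.064 and 0.064 m and y of grey_a in the frame of tray between -0.099 and 0.099 m and z of grey_a in the frame of tray below 0.012 m and angle between grey_a's own z axis and vertical below 0.15 rad and linear speed of grey_a below 0.03 m/s and contact force between grey_a and the fingers below 0.1 N) and (x of grey_c in the frame of tray between -0.064 and 0.064 m and y of grey_c in the frame of tray between -0.099 and 0.099 m and z of grey_c in the frame of tray below 0.012 m and angle between grey_c's own z axis and vertical below 0.15 rad and linear speed of grey_c below 0.03 m/s and contact force between grey_c and the fingers below 0.1 N) and distance of grey_b from where it was at the start of the episode below 0.03 m) or ((x of grey_b in the frame of tray between -0.064 and 0.064 m and y of grey_b in the frame of tray between -0.099 and 0.099 m and z of grey_b in the frame of tray below 0.012 m and angle between grey_b's own z axis and vertical below 0.15 rad and linear speed of grey_b below 0.03 m/s and contact force between grey_b and the fingers below 0.1 N) and (x of grey_c in the frame of tray between -0.064 and 0.064 m and y of grey_c in the frame of tray between -0.099 and 0.099 m and z of grey_c in the frame of tray below 0.012 m and angle between grey_c's own z axis and vertical below 0.15 rad and linear speed of grey_c below 0.03 m/s and contact force between grey_c and the fingers below 0.1 N) and distance of grey_a from where it was at the start of the episode below 0.03 m)) and contact force between plate and the fingers above 1 N and contact force between plate and plate_box below 0.1 N and contact force between plate and tray below 0.1 N and horizontal distance between plate and tray below 0.05 m and height (world z) of plate above 0.07 m and angle between plate's own z axis and vertical below 0.26 rad and linear speed of plate below 0.03 m/s and contact force between plate and grey_a below 0.1 N and contact force between plate and grey_b below 0.1 N and contact force between plate and grey_c below 0.1 N and distance of each of red_a, red_b from where it was at the start of the episode below 0.03 m and distance of each of mallet, gouge, oil, wax, brush from where it was at the start of the episode below 0.04 m); the arm keeps its last pose, push and grip.
It fails at once if a grey stone is dropped or thrown into the tray (falls in faster than 0.7 m/s, a drop of some 25 mm) ((z of grey_a in the frame of tray below 0.05 m and horizontal distance between grey_a and tray below 0.11 m and linear speed of grey_a above 0.7 m/s) or (z of grey_b in the frame of tray below 0.05 m and horizontal distance between grey_b and tray below 0.11 m and linear speed of grey_b above 0.7 m/s) or (z of grey_c in the frame of tray below 0.05 m and horizontal distance between grey_c and tray below 0.11 m and linear speed of grey_c above 0.7 m/s)).
It fails at once if a red stone is moved more than 30 mm, or another bystander more than 40 mm (distance of any of red_a, red_b from where it was at the start of the episode above 0.03 m or distance of any of mallet, gouge, oil, wax, brush from where it was at the start of the episode above 0.04 m).
It also fails if it takes over 72 s, if anything falls off the work surface, if the arm or the gripper's body presses on something with over 40 N, if the wrist force passes 120 N, or if a joint passes its speed limit or range.

## Working session

There is one attempt and no reset: what is moved stays moved. The work goes in short steps, each a Python script; the robot and the scene stay as the last script left them, time stands still between calls to the robot, and variables do not carry over. Pictures are saved under pics/ and viewed, at most 10 in all, crops included, and the job is handed in when it is done.

```bash
ls; mkdir -p pics; python3 - <<'E'
from rig import bot
import cv2,pickle
d={}
for n in("scene","top"):
    c=bot.read_camera(n);d[n]=c;cv2.imwrite(f"pics/{n}0.png",c["image"])
    print(n,{k:v for k,v in c.items() if k not in("image","depth")}, (c["depth"]>0).mean())
pickle.dump(d,open("c0.pkl","wb"))
E
```

```text
pics
scene {'fovy': 49.63668667724346, 'cx': 321.44963665235576, 'cy': 208.85911889494935, 'k1': -0.04868967706093027, 'eye': array([ 901.80453412, -536.33174031, 1112.03569407]), 'attitude': array([-0.26947131,  0.92301753,  0.26274534, -0.07992961])} 0.99619140625
top {'fovy': 50.74072958717195, 'cx': 315.244710981418, 'cy': 192.77115228961068, 'k1': 0.03228278153047072, 'eye': array([ 381.44937849,    2.45384273, 1123.44816289]), 'attitude': array([-0.06874026,  0.70951453, -0.69917501,  0.05493833])} 0.99598046875
```

View pics/top0.png

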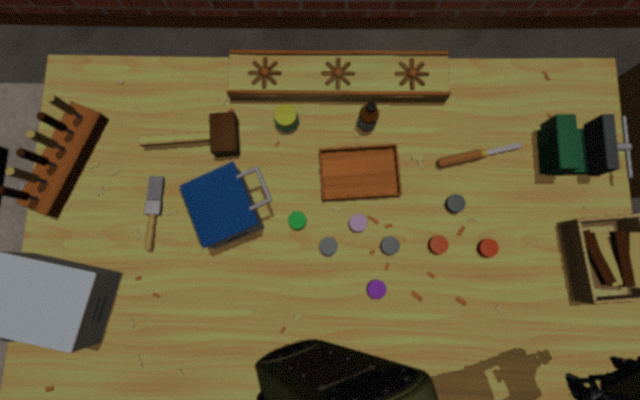

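View pics/scene0.png

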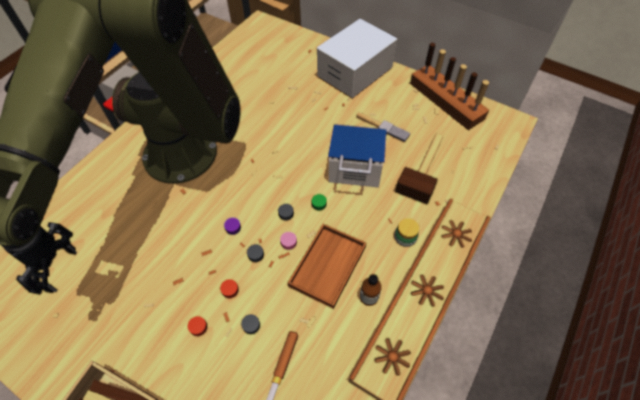

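The top view (up = +x, left = +y) shows grey stones at (328,246), (390,245) and (456,204). The decoys are pink (358,223), purple (376,289) and green (297,220), and the reds are at (438,244) and (488,247). The tray is at (360,173), and the blue flap is at (222,204) with its bar at (262,186). The scene view agrees.

```bash
cat > h.py <<'E'
import numpy as np, cv2
from scipy.spatial.transform import Rotation as R
def rot(q): return R.from_quat([q[1],q[2],q[3],q[0]])
def quat(r): x=r.as_quat(); return [x[3],x[0],x[1],x[2]]
def rays(c,uv):
    f=200/np.tan(np.radians(c["fovy"])/2)
    K=np.array([[f,0,c["cx"]],[0,f,c["cy"]],[0,0,1]])
    p=cv2.undistortPoints(np.asarray(uv,float).reshape(-1,1,2),K,np.array([c["k1"],0,0,0.]))[:,0]
    return np.c_[p,np.ones(len(p))]
def cam(c,T=None):
    if "eye" in c: return rot(c["attitude"]).as_matrix(),np.array(c["eye"])
    M=T@c["mount"]; return M[:3,:3],M[:3,3]
def toolT(s):
    T=np.eye(4);T[:3,:3]=rot(s["tool_rot"]).as_matrix();T[:3,3]=s["ee_pos"];return T
def cloud(c,T=None):
    A,e=cam(c,T); v,u=np.mgrid[:400,:640]
    r=rays(c,np.c_[u.ravel(),v.ravel()]).reshape(400,640,3)
    P=(r*c["depth"][...,None])@A.T+e; P[c["depth"]==0]=np.nan
    return P
def onplane(c,uv,z,T=None):
    A,e=cam(c,T); d=rays(c,uv)@A.T
    return e+d*((z-e[2])/d[:,2])[:,None]
def down(yaw): # tool z down, tool y (closing) along world direction 'yaw'
    y=np.array([np.cos(yaw),np.sin(yaw),0]);z=np.array([0,0,-1.]);x=np.cross(y,z)
    return quat(R.from_matrix(np.c_[x,y,z]))
E
python3 - <<'E'
import pickle
from h import *
d=pickle.load(open("c0.pkl","rb"))
for n,c in d.items():
    P=cloud(c);hsv=cv2.cvtColor(c["image"],cv2.COLOR_BGR2HSV).astype(int);H,S,V=[hsv[...,i] for i in range(3)]
    x,y,z=np.moveaxis(P,2,0)
    bench=(x>300)&(x<600)&(abs(y)<500)
    print(n,"bench z",np.nanmedian(z[bench&(abs(z)<15)]))
    m=(bench&(z>19)&(z<33)).astype(np.uint8)
    k,L,st,ce=cv2.connectedComponentsWithStats(m)
    for i in range(1,k):
        if 100<st[i,4]<900:
            q=L==i; print(ce[i].round(),st[i,4],np.round((np.nanmin(P[q],0)+np.nanmax(P[q],0))/2),np.ptp(P[q],0).round(),np.median(c["image"][q],0))
    b=(H>100)&(H<125)&(S>130)&(z>80)&(z<160)&(x>200)&(x<700)
    q=P[b].astype(np.float32);ctr=q.mean(0);u,s,vt=np.linalg.svd(q-ctr,full_matrices=False)
    print("flap",ctr,vt[2],len(q),cv2.minAreaRect(q[:,:2]))
    t=(H>3)&(H<20)&(S>120)&(z>22)&(z<36)&(x>450)&(x<720)&(abs(y)<260)
    k,L,st,ce=cv2.connectedComponentsWithStats(t.astype(np.uint8))
    i=1+np.argmax(st[1:,4]);q=P[L==i].astype(np.float32);print("tray",ce[i],st[i,4],cv2.minAreaRect(q[:,:2]))
    g=(S<90)&(z>95)&(z<150)&(x>300)&(x<650)&(y>50)&(y<300)
    q=P[g].astype(np.float32);print("bar",len(q),q.mean(0),cv2.minAreaRect(q[:,:2]))
c=d["top"]["image"]
cv2.imwrite("pics/crop.png",cv2.resize(c[140:300,170:530],None,fx=2.2,fy=2.2,interpolation=cv2.INTER_CUBIC))
E
```

```text
scene bench z 0.10007805290570104
[347. 179.] 104 [542. 189.  26.] [113.  52.  14.] [85.  90.5 98.5]
[319. 200.] 179 [505.  75.  26.] [46. 49. 12.] [ 58. 146.  40.]
[285. 210.] 184 [438.  -7.  25.] [48. 48. 12.] [77.  75.  74.5]
[231. 224.] 195 [ 331. -132.   26.] [49. 47. 12.] [147.  45. 116.]
[308. 253.] 246 [579. -92.  26.] [ 41. 213.  14.] [ 47.  85. 139.]
[288. 239.] 206 [501. -84.  26.] [48. 47. 14.] [163. 132. 205.]
[255. 251.] 215 [ 442. -166.   25.] [48. 48. 11.] [79. 77. 76.]
[228. 287.] 245 [ 447. -292.   25.] [50. 48. 12.] [ 40.  67. 202.]
[250. 323.] 277 [ 555. -340.   25.] [47. 48. 11.] [85. 84. 84.]
[196. 325.] 269 [ 441. -417.   25.] [46. 45. 12.] [ 41.  68. 202.]Traceback (most recent call last):
  File "<stdin>", line 16, in <module>
cv2.error: OpenCV(4.12.0) /io/opencv/modules/imgproc/src/convhull.cpp:143: error: (-215:Assertion failed) total >= 0 && (depth == CV_32F || depth == CV_32S) in function 'convexHull'
```

```bash
python3 - <<'E'
import pickle
from h import *
d=pickle.load(open("c0.pkl","rb"))
rect=lambda q: cv2.minAreaRect(np.ascontiguousarray(q[:,:2],dtype=np.float32))
for n,c in d.items():
    P=cloud(c);hsv=cv2.cvtColor(c["image"],cv2.COLOR_BGR2HSV).astype(int);H,S,V=[hsv[...,i] for i in range(3)]
    x,y,z=np.moveaxis(P,2,0)
    if n=="top":
      m=((x>300)&(x<600)&(abs(y)<500)&(z>19)&(z<33)).astype(np.uint8)
      k,L,st,ce=cv2.connectedComponentsWithStats(m)
      for i in range(1,k):
        if 100<st[i,4]<900:
            q=L==i; print(ce[i].round(),st[i,4],np.round((np.nanmin(P[q],0)+np.nanmax(P[q],0))/2),np.ptp(P[q],0).round(),np.median(c["image"][q],0))
    b=(H>100)&(H<125)&(S>130)&(z>80)&(z<180)&(x>200)&(x<700)
    q=P[b];ctr=q.mean(0);u,s,vt=np.linalg.svd(q-ctr,full_matrices=False)
    print(n,"flap",ctr,vt[2],len(q),s/np.sqrt(len(q)),rect(q))
    t=(z>22)&(z<36)&(x>450)&(x<720)&(y<60)&(y>-260)
    k,L,st,ce=cv2.connectedComponentsWithStats(t.astype(np.uint8),connectivity=8)
    for i in range(1,k):
      if st[i,2]*st[i,3]>2500: q=P[L==i];print("tray",ce[i],st[i,4],rect(q))
    g=(S<90)&(z>85)&(z<160)&(x>300)&(x<650)&(y>50)&(y<300)
    q=P[g];print("bar",len(q),q.mean(0),rect(q))
c=d["top"]["image"]
cv2.imwrite("pics/crop.png",cv2.resize(c[140:300,170:530],None,fx=2.2,fy=2.2,interpolation=cv2.INTER_CUBIC))
E
```

```text
scene flap [531.83704782 253.61565615 126.30872971] [-0.0497347   0.11514897  0.9921024 ] 1636 [45.52388218 40.72089346  1.89219568] ((530.2765502929688, 256.92901611328125), (159.00112915039062, 143.9165802001953), 23.946563720703125)
tray [327.04193548 264.03709677] 620 ((635.8200073242188, -87.92123413085938), (140.10147094726562, 213.6189422607422), 4.615857124328613)
bar 584 [558.0397065  188.99618298 116.24985418] ((540.2003784179688, 233.556396484375), (166.0004425048828, 194.15994262695312), 23.723350524902344)
[152. 213.] 380 [508. 456.  23.] [175.  42.   7.] [ 94. 112. 128.]
[343. 197.] 124 [565. -52.  26.] [ 13. 119.  14.] [ 29.   63.  103.5]
[455. 202.] 270 [ 554. -340.   26.] [45. 46. 13.] [73. 76. 75.]
[297. 220.] 265 [504.  72.  27.] [45. 47. 12.] [ 59. 125.  44.]
[358. 222.] 264 [500. -87.  26.] [47. 47. 13.] [132. 114. 137.]
[438. 244.] 279 [ 446. -293.   27.] [46. 46. 12.] [ 43.  69. 137.]
[328. 246.] 265 [438. -10.  27.] [44. 47. 11.] [89. 92. 91.]
[390. 245.] 273 [ 443. -169.   27.] [44. 47. 10.] [84. 87. 87.]
[489. 248.] 290 [ 438. -420.   26.] [46. 47. 14.] [ 34.  60. 137.]
[376. 289.] 304 [ 332. -134.   26.] [47. 47. 13.] [123.  54. 104.]
top flap [526.46517659 250.66977442 126.31595034] [-0.02448192 -0.00130925  0.99969942] 3870 [80.26691288 46.16634302  5.65449762] ((555.6883544921875, 24.664794921875), (223.47471618652344, 1416.8355712890625), 3.1392481327056885)
tray [360.78422619 170.63244048] 672 ((636.0477905273438, -91.4013900756836), (141.16542053222656, 209.79434204101562), 4.615248203277588)
bar 504 [556.64416519 182.11645761 129.34065171] ((539.0776977539062, 234.67034912109375), (166.4077606201172, 199.28060913085938), 23.65377426147461)
```

View pics/crop.png

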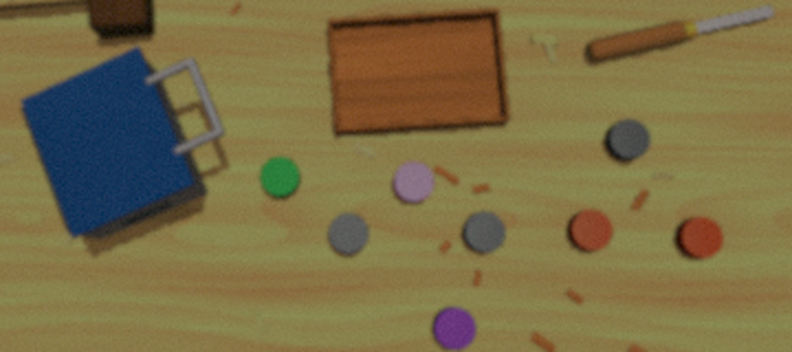

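The crop confirms three dark grey stones: A (438,-9), B (442,-168) and C (555,-340). Both views agree to about 3 mm. The pink, purple, green and red ones are clearly different, so I'll take A and B and leave C as the spare. The tray is centred at (636,-90) with 4.6° yaw.

```bash
cat >> h.py <<'E'
TR=np.array([636.,-89.6]); TY=np.radians(4.6)
def best(bot,pos,yaw):
    o=[]
    for k in(0,np.pi):
        j=bot.ik(pos,down(yaw+k))
        if j is not None: o.append((abs(np.array(j)[5]),down(yaw+k)))
    return min(o,key=lambda t:t[0])[1]
E
cat > place.py <<'E'
from rig import bot
from h import *
import sys
def stone(p,ty):
    q=best(bot,[p[0],p[1],130],TY)
    bot.move_gripper(80,40)
    bot.move_to([p[0],p[1],110],q)
    hit=bot.servo_line([p[0],p[1],25],speed=120,until_force=10)
    bot.move_gripper(0,40); s=bot.read_state(); print("grip",hit,s["grip_width"],s["grip_force"],s["ee_pos"])
    if abs(s["grip_width"]-48)>4: return False
    bot.servo_line([p[0],p[1],110],speed=150)
    t=TR+ty*np.array([-np.sin(TY),np.cos(TY)])
    bot.servo_line([t[0],t[1],110],speed=200)
    bot.servo_line([t[0],t[1],45],speed=120)
    hit=bot.servo_line([t[0],t[1],28],speed=20,until_force=4)
    s=bot.read_state();print("down",hit,s["ee_pos"],s["grip_width"])
    bot.move_gripper(64); bot.dwell(.1)
    bot.servo_line([t[0],t[1],110],speed=150)
    return True
E
python3 - <<'E'
from place import *
print(stone([442,-168],-48)); print(bot.read_state()["clock"])
E
```

```text
grip False 0.2642007556825383 0.0 [ 441.99282808 -168.02345382   24.98063789]
False
3.525
```

```bash
python3 - <<'E'
from place import *
bot.servo_line([442,-168,150],speed=200)
bot.move_gripper(80)
s=bot.read_state();c=bot.read_camera("wrist");print(s["ee_pos"],s["tool_rot"],c["mount"],c["fovy"])
cv2.imwrite("pics/w1.png",c["image"]);c=bot.read_camera("scene");cv2.imwrite("pics/s1.png",cv2.resize(c["image"][150:350,150:450],None,fx=2.4,fy=2.4))
E
```

```text
[ 442.02201655 -167.98847964  150.02303137] [4.48730360e-05 6.78130715e-01 7.34941312e-01 3.08841037e-06] [[ 3.59805214e-04 -9.60350051e-01 -2.78796790e-01  7.20260404e+01]
 [ 9.99999935e-01  3.34793382e-04  1.37327081e-04 -1.06477383e+00]
 [-3.85427491e-05 -2.78796821e-01  9.60350109e-01 -1.47435777e+02]
 [ 0.00000000e+00  0.00000000e+00  0.00000000e+00  1.00000000e+00]] 61.4776802509926
```

View pics/w1.png

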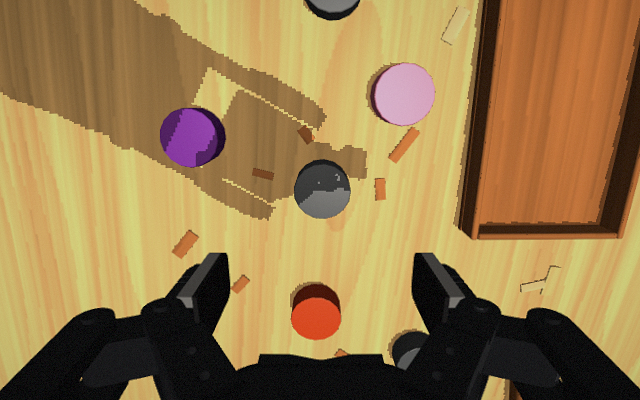

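View pics/s1.png

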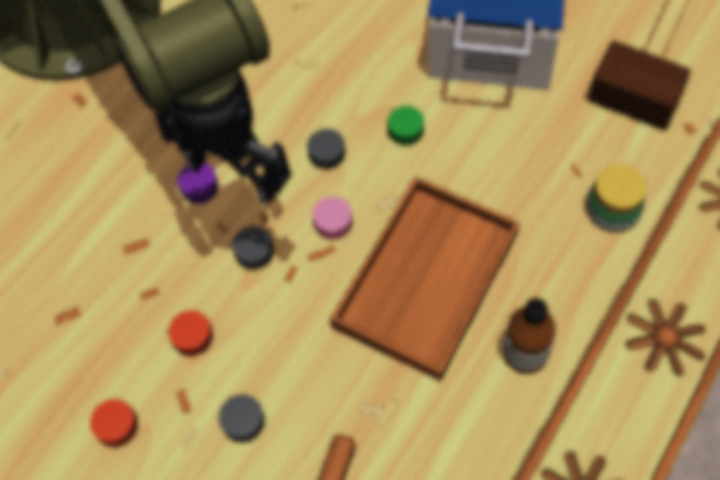

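```bash
python3 - <<'E'
from place import *
s=bot.read_state();c=bot.read_camera("wrist");T=toolT(s)
print(s["ee_pos"],c["depth"][188,322],{k:c[k] for k in("cx","cy","k1")})
P=cloud(c,T)
for u,v in[(322,188),(402,94),(192,137),(316,318),(320,230),(225,262),(420,262)]: print((u,v),P[v,u].round(1),onplane(c,[(u,v)],26,T).round(1))
E
```

```text
[ 442.01313401 -167.99699059  150.04248554] 280.0984 {'cx': 320.39624800068617, 'cy': 199.30299479722422, 'k1': -0.0439124893896223}
(322, 188) [ 442.1 -165.    25.9] [[ 442.1 -165.    26. ]]
(402, 94) [497.7 -85.   26.3] [[497.8 -85.   26. ]]
(192, 137) [ 334.7 -131.1   26.7] [[ 334.5 -131.2   26. ]]
(316, 318) [ 446.8 -291.9   25.1] [[ 446.8 -291.3   26. ]]
(320, 230) [ 444.2 -212.1    1.1] [[ 443.4 -202.4   26. ]]
(225, 262) [ 400.4 -163.8  169.8] [[ 361.3 -239.8   26. ]]
(420, 262) [ 479.9 -154.3  175.9] [[ 535.  -225.8   26. ]]
```

```bash
python3 - <<'E'
from place import *
print(bot.tip_reach)
for w in(80,48,0):
    bot.move_gripper(w)
    s=bot.read_state();c=bot.read_camera("wrist");T=toolT(s);P=cloud(c,T)
    m=P[...,2]>100; q=P[m]-s["ee_pos"]
    r=np.linalg.norm(q[:,:2],axis=1)
    for side in(-1,1):
        k=q[(np.sign(q[:,0])==side)]; k=k[np.argsort(k[:,2])][:200]; print(w,round(s["grip_width"],1),side,k[::40].round(1).tolist())
    cv2.imwrite(f"pics/f{w}.png",c["image"])
E
```

```text
19.0
80 79.9 -1 [[-41.6, -1.2, 14.9], [-40.5, -7.0, 17.5], [-41.0, -5.2, 19.0], [-44.0, 8.3, 20.1], [-41.7, 6.6, 21.0]]
80 79.9 1 [[38.2, 10.8, 15.4], [38.9, 1.3, 17.4], [38.7, 5.5, 18.8], [38.4, 8.3, 19.8], [38.3, 7.0, 20.8]]
48 48.2 -1 [[-25.1, -0.7, 7.4], [-24.3, -10.2, 10.6], [-32.2, 9.5, 12.4], [-24.4, -9.5, 13.5], [-25.6, 5.3, 14.6]]
48 48.2 1 [[23.0, 3.2, 7.4], [23.0, 2.4, 10.7], [26.0, 14.3, 12.7], [22.1, 13.0, 13.5], [27.0, 13.9, 14.8]]
0 0.0 -1 [[-4.8, 11.0, 7.3], [-1.7, 11.7, 10.7], [-8.3, 11.9, 12.3], [-5.2, 11.8, 13.6], [-0.4, 11.9, 15.0]]
0 0.0 1 [[0.5, 11.7, 8.0], [10.0, 8.9, 12.0], [0.8, 12.3, 13.7], [1.6, 12.8, 15.6], [7.5, 8.7, 16.9]]
```

View pics/f0.png

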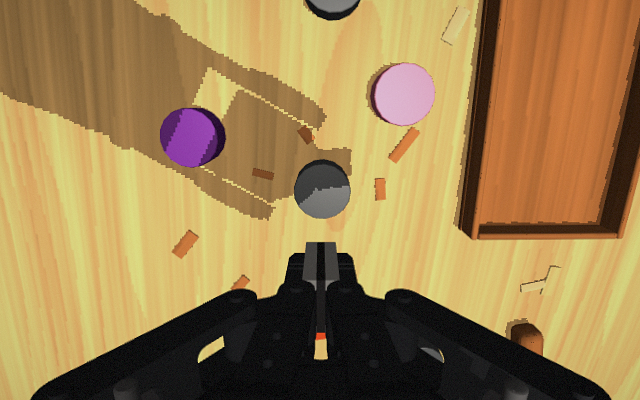

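Closing over the stone missed: the wrist view shows the fingertips about 7 mm behind the stated TCP rather than 19 mm ahead of it. I'll check this with a gentle touch of the bench at an empty spot.

```bash
python3 - <<'E'
from place import *
q=bot.read_state()["tool_rot"]
bot.servo_line([390,-225,40],speed=200)
h=bot.servo_line([390,-225,-12],speed=25,until_force=3)
s=bot.read_state();print(h,s["ee_pos"],s["ft_force"],s["clock"])
bot.servo_line([390,-225,60],speed=150)
E
```

```text
True [ 390.00645558 -225.01554109   -4.25931746] [-1.78078435  1.49179199  8.3780134 ] 8.8917
```

Confirmed: the fingertips are 4–5 mm above the reported TCP, so the real reach is about 24 mm shorter. I'll shift all z targets to match.

```bash
sed -i 's/,110\]/,95]/g; s/,130\]/,95]/; s/,25\],speed=120/,1.5],speed=120/; s/,45\],speed=120/,20],speed=120/; s/,28\],speed=20/,4],speed=20/' place.py
python3 - <<'E'
from place import *
ok=stone([442,-166.5],-48); print(ok,bot.read_state()["clock"])
if ok: print(stone([438,-9],48),bot.read_state()["clock"])
s=bot.read_state();bot.servo_line([560,-60,190],speed=250)
c=bot.read_camera("top");cv2.imwrite("pics/t2.png",c["image"])
P=cloud(c);g=(P[...,2]>24)&(P[...,2]<40)&(abs(P[...,0]-636)<56)&(abs(P[...,1]+90)<92)
k,L,st,ce=cv2.connectedComponentsWithStats(g.astype(np.uint8))
for i in range(1,k):
    if st[i,4]>60: print(ce[i],st[i,4],np.nanmedian(P[L==i],0))
E
```

```text
grip False 46.71091789324329 39.839476346969604 [ 442.26767142 -166.61885881    2.28296552]
down True [ 639.80398695 -137.42450499    8.37083315] 46.173917092640956
True 16.4167
grip False 46.84598533179198 39.7092068195343 [438.35959941  -9.03397115   2.27636931]
down True [632.12436227 -41.77321452   8.32334809] 46.752760958961034
True 23.45
```

```bash
python3 - <<'E'
from place import *
B=np.array([579,147.]);yaw=np.radians(114)
q=best(bot,[B[0],B[1],230],yaw)
bot.move_to([B[0],B[1],230],q)
bot.move_gripper(50)
s=bot.read_state();T=toolT(s);c=bot.read_camera("wrist");cv2.imwrite("pics/w3.png",c["image"])
import pickle;pickle.dump((s,c),open("w3.pkl","wb"))
print(s["clock"],s["joint_positions"],s["tool_rot"])
c=bot.read_camera("top");P=cloud(c)
g=(P[...,2]>24)&(P[...,2]<40)&(abs(P[...,0]-636)<56)&(abs(P[...,1]+90)<90)
k,L,st,ce=cv2.connectedComponentsWithStats(g.astype(np.uint8))
for i in range(1,k):
    if st[i,4]>40: print(ce[i],st[i,4],np.nanmedian(P[L==i],0))
cv2.imwrite("pics/t3.png",c["image"])
E
```

```text
25.8417 [ 1.86882170e-01  4.04012256e-01  1.37421761e+00 -2.91341517e-05
  1.36341497e+00  1.33894981e+00] [ 1.36647105e-05  9.78162602e-01  2.07841099e-01 -2.64061705e-05]
[378.36328125 169.7734375 ] 256 [ 637.89530587 -139.54646968   33.10276641]
[341.29249012 172.17391304] 253 [630.70047904 -41.88224331  33.49483503]
```

View pics/w3.png

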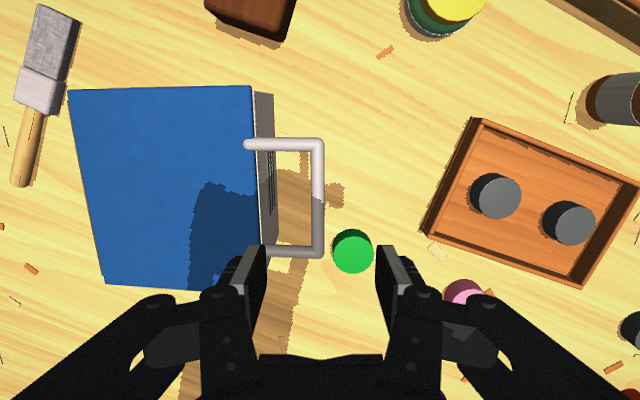

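View pics/t3.png

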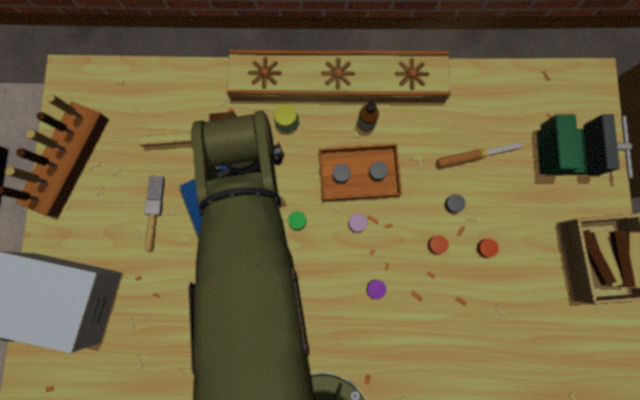

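Both stones lie in the tray at top-view pixels (341,172) and (378,170), tops at z 33. The wrist view shows the flap on the left with its bar at column ~318, rows 145–252, so now I'll measure the bar and the flap plane from here.

```bash
python3 - <<'E'
from h import *
import pickle
s,c=pickle.load(open("w3.pkl","rb"));P=cloud(c,toolT(s))
hsv=cv2.cvtColor(c["image"],cv2.COLOR_BGR2HSV).astype(int);H,S=hsv[...,0],hsv[...,1]
b=(H>95)&(H<125)&(S>100)&(P[...,2]>90)&(P[...,2]<170)
q=P[b];n=np.linalg.svd(q-q.mean(0),full_matrices=False)[2][2];n*=np.sign(n[2]);r=q-q.mean(0);
k=abs(r@n)<3;q=q[k];r=q-q.mean(0);n=np.linalg.svd(r,full_matrices=False)[2][2];n*=np.sign(n[2])
rc=cv2.minAreaRect(np.ascontiguousarray(q[:,:2],dtype=np.float32))
print("flap n",n,"tilt",np.arccos(n[2]),"az",np.degrees(np.arctan2(n[1],n[0])),q.mean(0),rc, q[:,2].min(),q[:,2].max())
m=np.zeros((400,640),bool);m[150:245,305:332]=1
m&=(P[...,2]>110)&(P[...,2]<175)
q=P[m];print("bar",m.sum(),np.median(q,0))
# top ridge: per-row max z
for v in range(152,245,12):
    g=m[v]; 
    if g.any(): print(v,np.where(g)[0][[0,-1]],P[v][g].mean(0).round(1),P[v][g][:,2].max().round(1))
E
```

```text
flap n [-0.04755936  0.1055897   0.99327183] tilt 0.11606662606716113 az 114.24759676567203 [538.82903095 261.40091524 125.97440349] ((528.2305297851562, 258.25555419921875), (165.15420532226562, 146.7687530517578), 24.167835235595703) 114.3458095348463 136.17994538401797
bar 1237 [580.98993942 151.94486439 140.87637573]
152 [310 323] [610.4 165.3 140.2] 141.3
164 [311 323] [602.7 161.5 140.5] 142.4
176 [311 323] [594.8 158.  140.9] 141.7
188 [311 323] [586.6 154.4 140.8] 143.0
200 [311 323] [578.4 150.7 140.8] 142.4
212 [311 323] [569.9 147.  140.9] 142.4
224 [311 323] [561.3 143.2 141. ] 143.3
236 [312 323] [552.5 138.9 140.7] 142.3
```

Bar middle is (578.5,150.7,136.5), which agrees with the model: tilt 0.116 rad, hinge (501,323), box centre (530,259), box x azimuth 114.2°. Next: pinch the bar and swing the flap.

```bash
cat >> h.py <<'E'
BX=np.array([np.cos(np.radians(114.2)),np.sin(np.radians(114.2))]); HG=np.array([501.,323.3]); BC=HG-70*BX
def bar(t,dz=-12.5):
    xy=HG+BX*(-190*np.cos(t)+4*np.sin(t)); return [xy[0],xy[1],110+190*np.sin(t)+4*np.cos(t)+dz]
E
python3 - <<'E'
from place import *
yaw=np.radians(114.2);p=bar(.116);q=best(bot,p,yaw)
ts=np.linspace(.116,1.78,11)[1:]
print([bot.ik(bar(t),q) is not None for t in ts], bot.ik([*BC,70],q))
bot.servo_line([p[0],p[1],200],q,speed=150)
h=bot.servo_line(p,speed=90,until_force=12);print("hit",h)
bot.move_gripper(0,30);s=bot.read_state();print(s["grip_width"],s["grip_force"],s["ee_pos"])
if 7<s["grip_width"]<14:
    for t in ts:
        bot.servo_line(bar(t),speed=110);s=bot.read_state()
        print(round(t,2),np.round(s["ft_force"],1),round(s["grip_width"],1),round(s["clock"],1))
        if np.linalg.norm(s["ft_force"])>40: print("STOP");break
E
```

```text
[True, True, True, True, True, True, True, True, True, True] [ 3.93372906e-01  5.56009423e-01  1.54721621e+00 -4.44089210e-16
  1.03836702e+00  1.54179955e+00]
hit False
8.681237299140287 31.619437336921692 [579.20590262 149.69914968 124.13301225]
0.28 [  4.4 -13.7   3.9] 8.4 28.2
0.45 [  3.8 -16.1   7.8] 8.3 28.6
0.62 [  2.  -16.1  11.9] 8.9 29.0
0.78 [  0.7 -17.3  17.5] 8.3 29.5
0.95 [ -0.5 -14.4  19.3] 8.6 29.9
1.11 [-0.  -6.9 17.3] 8.3 30.3
1.28 [-1.2 -3.4 13.5] 8.5 30.8
1.45 [ 0.8 -0.1  9.5] 8.2 31.2
1.61 [1.3 2.  6.7] 8.5 31.6
1.78 [2.2 3.  5.1] 8.2 32.1
```

```bash
python3 - <<'E'
from place import *
import pickle
p=bar(1.78)
bot.move_gripper(50)
bot.servo_line([p[0],p[1],350],speed=150)
bot.servo_line([*BC,350],speed=200)
bot.servo_line([*BC,230],speed=200)
s=bot.read_state();T=toolT(s);c=bot.read_camera("wrist");cv2.imwrite("pics/w4.png",c["image"]);pickle.dump((s,c),open("w4.pkl","wb"))
P=cloud(c,T);hsv=cv2.cvtColor(c["image"],cv2.COLOR_BGR2HSV).astype(int);H,S=hsv[...,0],hsv[...,1]
m=(H>4)&(H<22)&(S>140)&(P[...,2]>85)&(P[...,2]<112)&(np.hypot(P[...,0]-BC[0],P[...,1]-BC[1])<70)
q=P[m];print(s["clock"],s["ft_force"],m.sum(),np.argwhere(m).mean(0),q.mean(0),BC,cv2.minAreaRect(np.ascontiguousarray(q[:,:2],dtype=np.float32)))
f=(H>95)&(H<125)&(S>100)&(P[...,2]>120);q=P[f];u=(q[:,:2]-HG)@BX;print(len(q),np.polyfit(q[:,2],u,1))
E
```

```text
34.6083 [-0.20277205 -0.25323417 -0.31758932] 607 [193.88632619 322.87314662] [524.33467741 256.87353213  98.05300137] [529.69461237 259.45159187] ((528.5374145507812, 258.76910400390625), (59.186866760253906, 10.65931224822998), 24.616281509399414)
36338 [0.08220771 2.8137145 ]
```

View pics/w4.png

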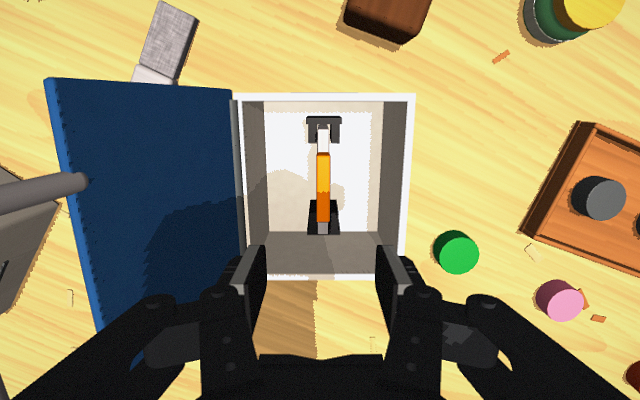

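The flap stands open by itself, leaning back. The orange grip is at (323,190) px, i.e. (528.5,258.8) with its top at z 98 and 59×11 mm, matching the description. Now I'll grasp it and lift.

```bash
python3 - <<'E'
from place import *
x,y=528.8,258.9; q=bot.read_state()["tool_rot"]
print(bot.ik([*TR,205],q) is not None)
bot.move_gripper(45)
h=bot.servo_line([x,y,76],speed=110,until_force=10);print("hit",h)
bot.move_gripper(0,80);s=bot.read_state();print(s["grip_width"],s["grip_force"],s["ee_pos"])
if s["grip_width"]>8:
    bot.servo_line([x,y,140],speed=60);s=bot.read_state();print(s["grip_width"],s["ft_force"])
    bot.servo_line([x,y,212],speed=90);bot.dwell(.3)
    s=bot.read_state();print(s["grip_width"],s["ft_force"],s["clock"])
    bot.servo_line([*TR,212],speed=120);bot.dwell(.3)
    s=bot.read_state();print(s["grip_width"],s["grip_force"],s["ee_pos"],s["ft_force"],s["clock"])
    c=bot.read_camera("scene");cv2.imwrite("pics/s5.png",c["image"])
E
```

```text
True
hit False
10.072474011678752 79.12642478942871 [529.13901994 258.95002698  76.55622083]
9.848427962432458 [ 0.06384458 -0.19178281 -2.52356453]
9.955662687184157 [ 0.74194324  0.39259519 -1.34954063] 39.3083
10.298709807449224 78.1803846359253 [636.00458365 -89.55092721 212.03641979] [-0.41405655  0.42603618 -2.61144405] 42.8
```

View pics/s5.png

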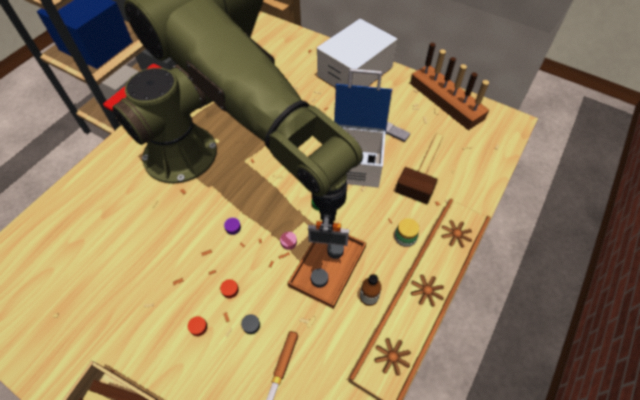

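The scene view shows the plate held upright over the tray at (328,235). Both stones are in the tray, the flap is open at (362,108), and the spare grey is in place at (250,323).

```bash
python3 -c "
from rig import bot
print(bot.finish_job())"
```

```text
the job is handed in; nothing more can be done
None
```

I handed the job in at about 43 s of the 72 s allowed. Two grey stones lie in the tray, the flap stands open by itself, and the plate is held upright over the tray's middle with its foot about 140 mm up; the judging result itself was not shown.

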